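# Third hand at the end-boring jig

### The arm

A 6-joint arm with a two-finger parallel gripper is mounted at the origin on the work surface; the furniture and walls round the work are solid. World frame = base frame: x ahead of the robot, y to its left, z up, the work surface at z = 0. Lengths are in m, angles in rad, forces in N, time in s.
With the tool pointing down it reaches from about 0.3 to 0.75 m from the base axis. Payload 8.5 kg.
Tool frame: the origin (TCP) lies midway between the tips of the shut fingers; the grasp point (between the pads) lies 19 mm behind it; y points along the fingers, z is the direction in which the jaws open and shut, and the axes are right-handed (so a half turn about y gives the same grasp; the last joint's range is limited). The gripper opens to 85 mm and grips with 20 to 120 N. Pads are 22 mm wide; open, the fingers measure 114 mm over their backs; the gripper's body (76 mm by 85 mm) begins 54 mm behind the grasp point. The pads swing forward as they close: fully open they stand 13 mm farther back than shut.
Start: joints at [1.113, 0.381, 1.297, -0, 1.464, -0.215], TCP at [0.132, 0.534, 0.203] pointing down, gripper open.
Joint ranges: [-3.11, 3.11], [-0.89, 2.33], [0.22, 2.48], [-1.42, 4.56], [0.17, 2.85], [-2.88, 2.88]. Speed limits (rad/s): [2.39, 2.39, 3.14, 3.14, 3.14, 3.14].

### API

Orientations are given as a unit quaternion [w, x, y, z].
In Python, from bench import arm, viewer, order gives the robot as it stands.
- The arm moves only by the tool jog_arm, never from a script. Its argument "deltas" is a list of rows, each a list of 3 entries, a list of its own where there are three numbers: the gripper's target within -1 to 1 (fully open at 1, half-way at 0, shut at -1), then the shift along the world's x, y, z in mm, then the turn, a rotation vector about the world's x, y, z in degrees. A call has 1 to 12 rows; each row shifts and turns the pose as measured when the row begins; what a row does not reach is not made up. A row lasts 1/8 s, in which the tool goes at most 62.5 mm and 10.7 degrees, less where a joint would pass 70% of its speed; a pose out of reach is approached as far as the arm can. A call is refused whole if a number of a shift passes 62.5 or a number of a turn 10.7, either way. A call with a gripper value outside its range is refused whole. The fingers move at their own pace and stop on an object; "force" is the grip in N (left out, the last holds). Time passes only in rows, so rows that do not move let the fingers close. It gives the time, the measured TCP pose, the force and the opening at its end, in the units of the state.
- arm.get_obs(): the state, without advancing time (a new reading comes with each control period).
- viewer.get_image(name): name is "scene" or "top" or "wrist"; returns (picture, depth): 480x640x3 uint8, blue, green, red; 480x640 float32, m along the optical axis (not along the pixel's ray), 0 where there is no reading.
- viewer.camera_model(name): a dict with "fx", "fy", "cx", "cy" (pixels), "k1" (the pictures are not rectified: a ray, as slopes to the right and down, at radius r is drawn at 1 + k1 r^2 times it, then the intrinsics apply), "view" (4x4, takes a point from world to camera coordinates). Camera axes: x right, y down, z forward; pixel columns grow to the right and rows downward; lengths in m; the calibration is good to about 2 mm. A picture is of the moment at which its call begins: read the wrist's pose just before it. camera_model takes no time and is no camera call; for the wrist camera it gives the pose at the moment of the call.
- order.finish_job(): hands the job in, once; it reports no verdict.
The state is a dict: "time_s": time; "qpos": joint angles; "qd": joint speeds; "tau": joint torques, N m; "eef_pos": TCP position; "tcp_rot": TCP orientation; "ft_force": force on the tool from outside, world axes, zero at the start; "ft_torque": the same for the moment, N m; "opening": opening from 0.0 (shut) to 1.0 (fully open).
Only numpy, scipy, OpenCV 4.12 (cv2) and the standard library are available. Lean on these libraries where they do the work, as an engineer would, in place of code of your own. Each camera call takes 0.05 s, during which the arm holds its last target.

### The job

Lay the dark hardwood block lengthwise in the channel of the plywood jig, flat on its base between the two low rails, and push it end-on until both spring plungers are pressed right back and the block's end sits flat on the fence. Keep it there as my third hand with a steady push of about 15 newtons on the fence (anything from 7 to 25 will do), so that I can drive a hanger screw into its end through the hole in the fence: finish while still holding it so, for the plungers throw it out as soon as you let go. Leave the other things on the bench where they are.

Things in the scene. Friction and masses are not known exactly. Their poses are not given: they have to be found in the camera images.
- block_center (a point): centre of the loose dark sawn hardwood block, 75 long (x) x 46 wide (y) x 40 high (z) mm, about 0.09 kg, lying flat on the bench at the start; its underside and top are 20 mm from this point. The only wooden block there. Both ends are alike, either may go to the fence. Grasp it across the 46 mm width.
- jig: plywood jig screwed to the bench, immovable. Origin on the bench under the place of the block's centre when home; x = pushing direction, to the fence; y = across the channel, to the left looking along x; z up. Base plate 12 mm thick, from x = -120 to +85 mm, 150 mm wide. Fence: upright light wooden plate, 130 mm wide, face at x = +37.5 mm, top 56 mm above the bench, with a screw hole.
- seat (a point): where the block's centre lies when the block is home, flat on the base, its end on the fence: 32 mm above the bench, over the jig's origin; axes as the jig's. The block first touches the plungers when its centre is 10 mm short of this point (x = -10 mm). The block slides on the base with a friction of about 0.3 to 0.5 times what presses it down, so leaning down on it takes away from the push on the fence.
- mouth (a point): middle of the channel's mouth, on the base, at jig x = -75 mm, 12 mm above the bench. Two light rails bound the channel: tops 20 mm above the bench, inner faces at y = +-25.5 mm (2.5 mm play each side of the block), straight from x = -45 mm to the fence, flaring to y = +-33 mm here at the mouth. Fingers must stay above the rails: grip the upper 20 mm of the block.
- plunger_left (a joint): travel in m of the left steel spring plunger (10 mm nose at y = +15.5 mm of the jig, 32 mm above the bench): 0 = sticks out 10 mm from the fence, 0.010 = flush with the fence face. It pushes back with 1 N at first touch, 3 N when flush (200 N/m).
- plunger_right (a joint): the same for the right plunger, at y = -15.5 mm of the jig
Things that resemble listed ones, but are neither listed nor needed, are in the scene too. Leave any orange look-alike of the part that bears block_center alone.

How it is judged:
At the end, for the whole second after the job is handed in: Block flat and square in the channel (0.06 rad, 4 mm off the base, 5 mm off the middle), its end within 2 mm of the fence, both plungers pressed at least 8.5 mm; it bears on fence and plungers together with 7 to 25 N while the robot still holds or pushes it (value of joint each of plunger_left, plunger_right above 0.0085 m and x of block_center in the frame of jig above -0.002 m and y of block_center in the frame of jig between -0.005 and 0.005 m and z of block_center in the frame of jig between 0.028 and 0.036 m and angle between the x axis of block_center and the x axis of jig, either way round below 0.06 rad and angle between block_center's own z axis and vertical below 0.06 rad and contact force between block and fence between 7 and 25 N and (contact force between block and the fingers above 2 N or contact force between block and the arm above 2 N)); the arm keeps its last pose, push and grip.
It fails at once if a bystander on the bench was moved more than 30 mm (distance of any of screwdriver, screw_carton, glue, sander, small_box_3, small_box_1, tape_roll, marker from where it was at the start of the episode above 0.03 m).
It also fails if it takes over 51 s, if anything falls off the work surface, if the arm or the gripper's body presses on something with over 40 N, if the wrist force passes 120 N, or if a joint passes its speed limit or range.

## Working session

There is one attempt and no reset: what is moved stays moved. The work goes in short steps, Python scripts to look and compute and a tool call to move; the robot and the scene stay as the last step left them, time stands still between calls to the robot, and variables do not carry over. Pictures are saved under pics/ and viewed, and the job is handed in when it is done.

Besides the shell and the picture viewer there is one more tool, called after ">>>" as name([rows], argument=value, ...), one row to a line, values as JSON. jog_arm: Moves the arm, as the interface text tells. Its arguments: {"type":"object","properties":{"deltas":{"type":"array","items":{"type":"array"}},"force":{"type":"number"}},"required":["deltas"]}

```bash
ls; mkdir -p pics; cat > h.py <<'E'
import numpy as np, cv2, json
from bench import arm, viewer, order
def snap(n, tag):
    cm=viewer.camera_model(n); im,d=viewer.get_image(n)
    cv2.imwrite(f'pics/{tag}.png',im); np.savez(f'{tag}.npz',d=d,im=im,view=np.array(cm['view']),k=[cm[q] for q in('fx','fy','cx','cy','k1')])
def load(tag): return np.load(f'{tag}.npz')
def rays(z,px):
    fx,fy,cx,cy,k1=z['k']; px=np.atleast_2d(np.asarray(px,float))
    K=np.array([[fx,0,cx],[0,fy,cy],[0,0,1]]); D=np.array([k1,0,0,0,0.])
    return cv2.undistortPoints(px[:,None,:],K,D)[:,0,:]
def onplane(z,px,h):
    s=rays(z,px); V=z['view']; R=V[:3,:3]; c=-R.T@V[:3,3]
    dw=np.c_[s,np.ones(len(s))]@R
    t=(h-c[2])/dw[:,2]; return c+dw*t[:,None]
def bydepth(z,px):
    s=rays(z,px); px=np.atleast_2d(px).astype(int); V=z['view'];R=V[:3,:3]
    d=z['d'][px[:,1],px[:,0]]; P=np.c_[s,np.ones(len(s))]*d[:,None]
    return (P-V[:3,3])@R
def proj(z,P):
    fx,fy,cx,cy,k1=z['k'];V=z['view'];p=np.atleast_2d(P)@V[:3,:3].T+V[:3,3]
    s=p[:,:2]/p[:,2:];s=s*(1+k1*(s**2).sum(1,keepdims=True));return s*[fx,fy]+[cx,cy]
E
python3 -c "
from h import *
for n in('scene','top','wrist'): snap(n,n+'0')
o=arm.get_obs();print(o)
for n in('scene','top'):
  z=load(n+'0');V=z['view'];print(n,-V[:3,:3].T@V[:3,3],z['k'])
"
```

```text
pics
{'time_s': 0.15, 'qpos': array([ 1.11268327e+00,  3.81058779e-01,  1.29801277e+00,  6.23259446e-06,
        1.46354010e+00, -2.15357794e-01]), 'qd': array([ 0.00088374, -0.00358165, -0.00301245, -0.00018996, -0.00062437,
       -0.00071453]), 'tau': array([ 2.96117229e-03, -4.48630893e+01, -2.31346697e+01, -1.14390884e-04,
        3.83156788e-03,  1.70037202e-05]), 'eef_pos': array([0.13213793, 0.53366038, 0.20206911]), 'tcp_rot': array([-0.70156501,  0.70224363, -0.08573769,  0.08549548]), 'ft_force': array([ 0.25699182, -0.1294501 ,  0.11437547]), 'ft_torque': array([-0.01727543,  0.00637206, -0.03003878]), 'opening': 0.9973507817484265}
scene [0.2405233  0.4969838  0.74755352] [ 4.52981753e+02  4.52981753e+02  3.25983500e+02  2.37142537e+02
 -2.45530977e-02]
top [0.49521878 0.10690478 1.14022013] [ 6.11207847e+02  6.11207847e+02  3.11907053e+02  2.32293672e+02
 -1.53783412e-01]
```

View pics/top0.png

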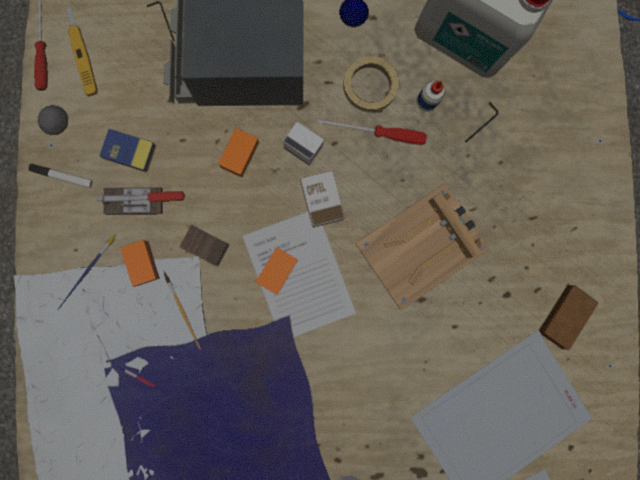

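View pics/scene0.png

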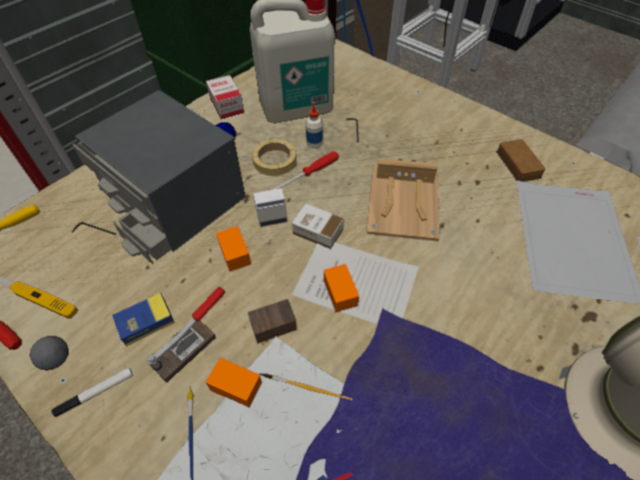

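View pics/wrist0.png

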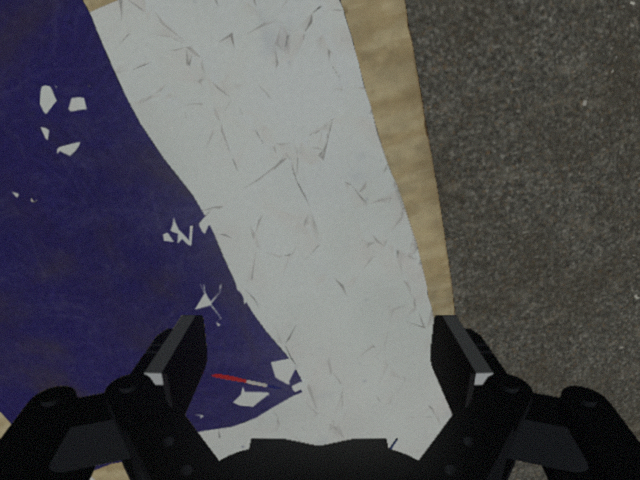

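Candidates for the block are the dark grained one at top (204,245) / scene (272,320), and the reddish brown one at top (569,317) / scene (521,160). The orange ones are look-alikes. The first fits best, since it is dark and sawn. I'll check its size and look at a crop.

```bash
cat > a.py <<'E'
from h import *
z=load('top0'); im=z['im']
a=cv2.resize(im[215:275,165:245],None,fx=5,fy=5,interpolation=cv2.INTER_CUBIC)
b=cv2.resize(im[275:355,530:610],None,fx=3.75,fy=3.75)
c=cv2.resize(im[180:315,345:490],None,fx=4,fy=4,interpolation=cv2.INTER_CUBIC)
cv2.imwrite('pics/cand.png',np.hstack([a,b])); cv2.imwrite('pics/jig.png',c)
for u in [(204,245),(569,317),(420,248),(460,225),(250,300)]: print(u,bydepth(z,[u]).round(4))
hsv=cv2.cvtColor(im,cv2.COLOR_BGR2HSV)
D=z['d']; ys,xs=np.mgrid[0:480,0:640]
P=bydepth(z,np.c_[xs.ravel(),ys.ravel()]).reshape(480,640,3); np.save('P.npy',P)
for (x0,y0,x1,y1) in [(165,215,245,275),(530,275,610,355)]:
    s=P[y0:y1,x0:x1]; m=((s[...,2]>.03)&(s[...,2]<.06)).astype(np.uint8)
    p=s[m>0]; print(np.median(p[:,2]),cv2.minAreaRect((p[:,:2]*1000).astype(np.float32)))
E
python3 a.py
```

```text
(204, 245) [[0.5523 0.2705 0.0411]]
(569, 317) [[ 0.4101 -0.4065  0.0325]]
(420, 248) [[ 0.5444 -0.1263  0.0123]]
(460, 225) [[ 0.5834 -0.192   0.0555]]
(250, 300) [[0.4514 0.191  0.0012]]
0.039926395771364406 ((552.4993896484375, 272.917724609375), (77.09613037109375, 46.22641372680664), 62.299110412597656)
0.032129563668831594 ((409.81646728515625, -410.95269775390625), (63.88107681274414, 110.790283203125), 54.67588806152344)
```

View pics/cand.png

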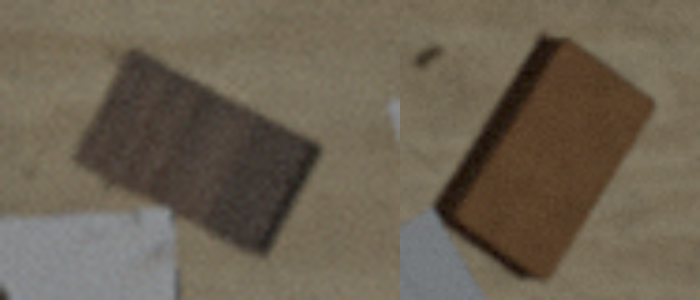

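View pics/jig.png

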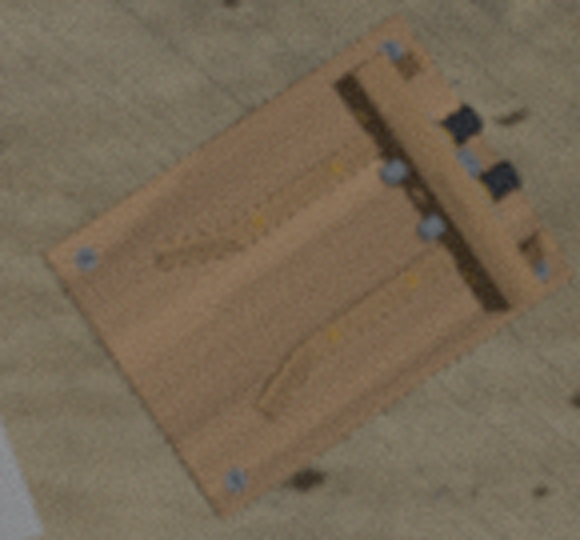

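The left crop is dark grained hardwood, measured at 77x46x40 mm, so it is the block. The right one is a 110x64 mm cork sander and stays put. The jig has its fence at the upper right, with the two plunger noses near crop (395,172) and (432,228). Next is the jig pose.

```bash
cat > b.py <<'E'
from h import *
z=load('top0'); P=np.load('P.npy'); im=z['im']
def px(cx,cy): return (345+(cx+.5)/4-.5, 180+(cy+.5)/4-.5)
# base plate top-face corners in crop (near edge) z=.012
A=onplane(z,[px(46,256),px(222,517)],.012); print('near corners',A.round(4))
C=onplane(z,[px(400,15),px(572,268)],.012); print('far corners',C.round(4))
S=P[180:315,345:490]; 
m=(S[...,2]>.050)&(S[...,2]<.062); f=S[m]; 
r=cv2.minAreaRect((f[:,:2]*1000).astype(np.float32)); print('fence top',np.median(f[:,2]),r)
# plate mask by height
m=(S[...,2]>.006)&(S[...,2]<.07); m=cv2.morphologyEx(m.astype(np.uint8),cv2.MORPH_OPEN,np.ones((3,3)))
p=S[m>0];p=p[p[:,2]<.025]; r=cv2.minAreaRect((p[:,:2]*1000).astype(np.float32)); print('plate',r,cv2.boxPoints(r).round(1).tolist())
# block by edge: dark mask ray at z=.04
s=P[215:275,165:245];m=((s[...,2]>.03)).astype(np.uint8)
ys,xs=np.nonzero(m);q=onplane(z,np.c_[xs+165,ys+215],.04);print(cv2.minAreaRect((q[:,:2]*1000).astype(np.float32)), q.mean(0))
# plungers rays at z=.032+.005
print('pl',onplane(z,[px(395,172),px(432,228)],.036).round(4))
E
python3 b.py
```

```text
near corners [[ 0.5538 -0.0067  0.012 ]
 [ 0.4319 -0.0869  0.012 ]]
far corners [[ 0.6661 -0.1767  0.012 ]
 [ 0.5456 -0.2565  0.012 ]]
fence top 0.05578429262285665 ((583.7836303710938, -186.10903930664062), (131.31085205078125, 22.28765106201172), 34.38463592529297)
plate ((548.8961791992188, -132.45294189453125), (150.63951110839844, 207.66749572753906), 33.407711029052734) [[428.8999938964844, -87.19999694824219], [543.2000122070312, -260.6000061035156], [668.9000244140625, -177.6999969482422], [554.5999755859375, -4.300000190734863]]
((555.951904296875, 270.585693359375), (101.18603515625, 132.43458557128906), 7.169152736663818) [0.55226618 0.27270564 0.04      ]
pl [[ 0.5896 -0.1662  0.036 ]
 [ 0.5636 -0.1829  0.036 ]]
```

```bash
cat > st.py <<'E'
from h import *
from scipy.spatial.transform import Rotation as Ro
def st():
    o=arm.get_obs();R=Ro.from_quat(o['tcp_rot'],scalar_first=True).as_matrix()
    print(round(o['time_s'],2),'p',(o['eef_pos']*1000).round(1),'yaw z-ax',np.degrees(np.arctan2(R[1,2],R[0,2])).round(2),'y',R[:,1].round(4),'z',R[:,2].round(4),'F',o['ft_force'].round(2),'T',o['ft_torque'].round(2),'op',round(o['opening'],3),'q',o['qpos'].round(3)); return o,R
if __name__=='__main__': st()
E
python3 st.py
```

```text
0.15 p [132.1 533.7 202.1] yaw z-ax 76.09 y [-5.e-04 -9.e-04 -1.e+00] z [ 0.2404  0.9707 -0.001 ] F [ 0.26 -0.13  0.11] T [-0.02  0.01 -0.03] op 0.997 q [ 1.113  0.381  1.298  0.     1.464 -0.215]
```

>>> jog_arm([
  [1,[38,-24,0],[0,0,-9.5]],
  [1,[38,-24,0],[0,0,-9.5]],
  [1,[38,-24,0],[0,0,-9.5]],
  [1,[38,-24,0],[0,0,-9.5]],
  [1,[38,-24,0],[0,0,-9.5]],
  [1,[38,-24,0],[0,0,-9.5]],
  [1,[38,-24,0],[0,0,-9.5]],
  [1,[38,-24,0],[0,0,-9.5]],
  [1,[38,-24,0],[0,0,-9.5]],
  [1,[38,-24,0],[0,0,-9.5]],
  [1,[38,-24,0],[0,0,-9.5]],
], force=60)

```text
time_s: 1.52
eef_pos: [0.5591, 0.2604, 0.1995]
tcp_rot: [0.344, -0.346, 0.619, -0.615]
ft_force: [0.7, 0.4, -0.1]
opening: 0.999
```

```bash
python3 st.py
```

```text
1.52 p [559.1 260.4 199.5] yaw z-ax -31.54 y [-0.0054  0.0026 -1.    ] z [ 0.8522 -0.5231 -0.006 ] F [ 0.71  0.37 -0.12] T [-0.   -0.01 -0.01] op 0.999 q [0.242 0.504 1.1   0.004 1.542 0.793]
```

>>> jog_arm([
  [1,[-6,12,0],[0,0,3.8]],
  [1,[0,0,0],[0,0,0]],
])

```text
time_s: 1.78
eef_pos: [0.5553, 0.2701, 0.1978]
tcp_rot: [0.362, -0.366, 0.608, -0.604]
ft_force: [-0.0, 0.8, -0.0]
opening: 1.001
```

```bash
python3 -c "
from st import *
st(); snap('wrist','w1'); z=load('w1')
ys,xs=np.mgrid[0:480,0:640]
P=bydepth(z,np.c_[xs.ravel(),ys.ravel()]).reshape(480,640,3)
q=np.array([.5525,.273])
m=(P[...,2]>.033)&(P[...,2]<.047)&(np.hypot(P[...,0]-q[0],P[...,1]-q[1])<.055)
m=cv2.morphologyEx(m.astype(np.uint8),cv2.MORPH_OPEN,np.ones((5,5)))
p=P[m>0]; print(len(p),p.mean(0) if len(p) else 0,cv2.minAreaRect((p[:,:2]*1000).astype(np.float32)))
c=max(cv2.findContours(m,0,1)[0],key=cv2.contourArea)[:,0]
print('ray',cv2.minAreaRect((onplane(z,c,.04)[:,:2]*1000).astype(np.float32)))
"
```

```text
1.77 p [555.3 270.1 197.8] yaw z-ax -28.04 y [-0.0073  0.0014 -1.    ] z [ 0.8826 -0.4701 -0.0071] F [-0.04  0.84 -0.04] T [-0.03  0.03 -0.04] op 1.001 q [0.26  0.508 1.099 0.003 1.542 0.749]
4657 [0.55657059 0.27415695 0.04033373] ((555.6854858398438, 272.68109130859375), (74.85762023925781, 46.14930725097656), 62.122840881347656)
ray ((555.9697875976562, 273.12188720703125), (75.09471130371094, 45.94839096069336), 62.1025505065918)
```

View pics/w1.png

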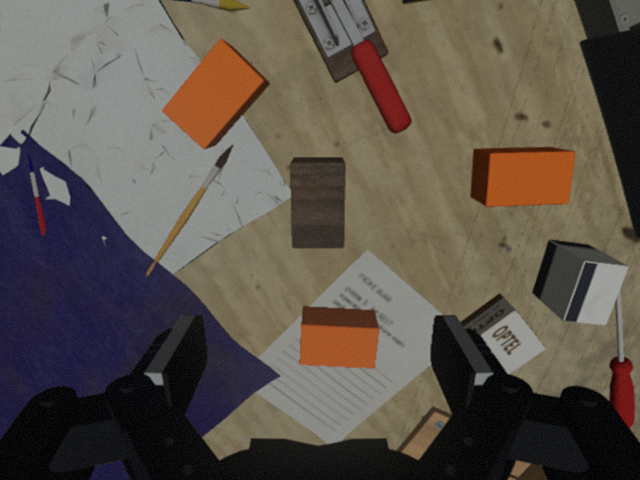

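The wrist view shows the dark block at (318,202), square between the fingers, with clear bench around it. The two cameras agree within 3 mm, so I'm descending.

>>> jog_arm([
  [1,[0,2,-40],[0,-0.4,0]],
  [1,[0,0,-40],[0,0,0]],
  [1,[0,0,-40],[0,0,0]],
  [1,[0,0,-15],[0,0,0]],
  [1,[0,0,0],[0,0,0]],
])

```text
time_s: 2.45
eef_pos: [0.5553, 0.2718, 0.0613]
tcp_rot: [-0.364, 0.361, -0.607, 0.607]
ft_force: [-0.8, 0.3, 0.8]
opening: 0.999
```

```bash
python3 st.py
```

```text
2.45 p [555.3 271.8  61.3] yaw z-ax -28.23 y [ 0.0041  0.0014 -1.    ] z [ 0.881 -0.473  0.003] F [-0.77  0.33  0.77] T [ 0.03 -0.04  0.05] op 0.999 q [0.264 0.622 1.305 0.    1.21  0.756]
```

>>> jog_arm([
  [1,[-0.5,0.5,-22],[0,0.2,0.3]],
  [1,[0,0,-19],[0,0,0]],
  [1,[0,0,-3],[0,0,0]],
  [1,[0,0,0],[0,0,0]],
])

```text
time_s: 2.95
eef_pos: [0.5587, 0.2735, 0.0236]
tcp_rot: [-0.369, 0.36, -0.605, 0.607]
ft_force: [-0.4, -0.1, -0.5]
opening: 1.002
```

```bash
python3 st.py
```

```text
2.95 p [558.7 273.5  23.6] yaw z-ax -27.94 y [ 0.0122  0.0044 -0.9999] z [ 0.8834 -0.4685  0.0087] F [-0.41 -0.09 -0.53] T [-0.    0.04 -0.01] op 1.002 q [2.650e-01 6.680e-01 1.339e+00 1.000e-03 1.121e+00 7.520e-01]
```

>>> jog_arm([
  [1,[-3,-0.5,-5],[-0.25,0.7,0]],
  [1,[0,0,0],[0,0,0]],
  [1,[0,0,0],[0,0,0]],
])

```text
time_s: 3.32
eef_pos: [0.5565, 0.2733, 0.0205]
tcp_rot: [-0.365, 0.364, -0.606, 0.606]
ft_force: [0.3, 0.9, -0.9]
opening: 0.999
```

```bash
python3 st.py
```

```text
3.33 p [556.5 273.3  20.5] yaw z-ax -27.94 y [ 2.5e-03  6.0e-04 -1.0e+00] z [ 0.8834 -0.4685  0.0019] F [ 0.27  0.88 -0.95] T [-0.07  0.01  0.03] op 0.999 q [ 0.266  0.673  1.339 -0.     1.126  0.754]
```

>>> jog_arm([
  [1,[-1,0,-5],[0,0.2,0]],
  [-0.4,[0,0,0],[0,0,0]],
  [-0.4,[0,0,0],[0,0,0]],
  [-0.4,[0,0,0],[0,0,0]],
  [-0.4,[0,0,0],[0,0,0]],
  [-0.4,[0,0,0],[0,0,0]],
  [-0.4,[0,0,0],[0,0,0]],
  [-0.4,[0,0,0],[0,0,0]],
], force=60)

```text
time_s: 4.32
eef_pos: [0.5555, 0.2733, 0.0153]
tcp_rot: [0.364, -0.365, 0.606, -0.606]
ft_force: [-0.1, -0.4, -0.3]
opening: 0.303
```

```bash
python3 st.py; python3 -c "
from h import *
snap('scene','s2')"
```

```text
4.33 p [555.5 273.3  15.3] yaw z-ax -27.94 y [-1.1e-03  7.0e-04 -1.0e+00] z [ 0.8834 -0.4686 -0.0013] F [-0.13 -0.42 -0.32] T [-0.04 -0.03 -0.02] op 0.303 q [2.660e-01 6.800e-01 1.344e+00 1.000e-03 1.119e+00 7.530e-01]
```

View pics/s2.png

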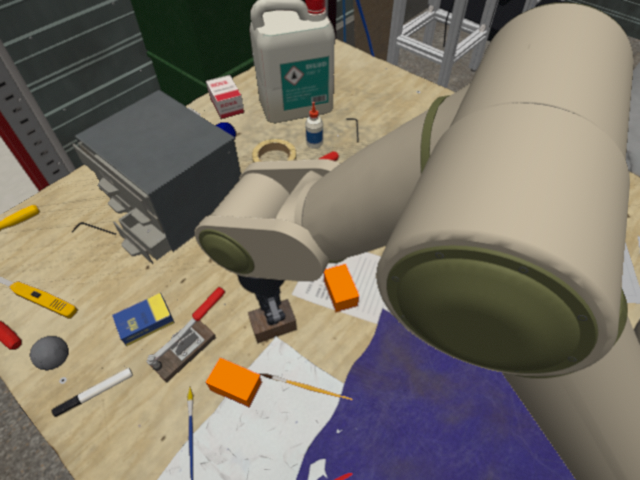

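```bash
python3 -c "
from h import *
z=load('s2');cv2.imwrite('pics/s2c.png',cv2.resize(z['im'][260:350,220:330],None,fx=6,fy=6,interpolation=cv2.INTER_CUBIC))
snap('wrist','w2')"
```

```text
(no output)
```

View pics/s2c.png

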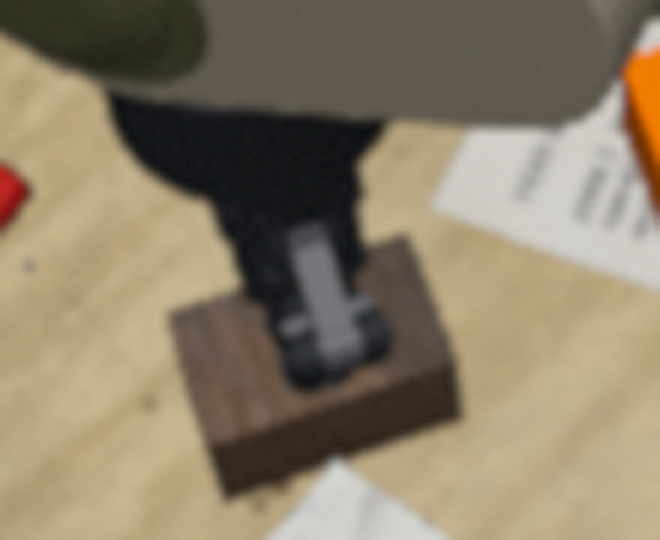

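View pics/w2.png

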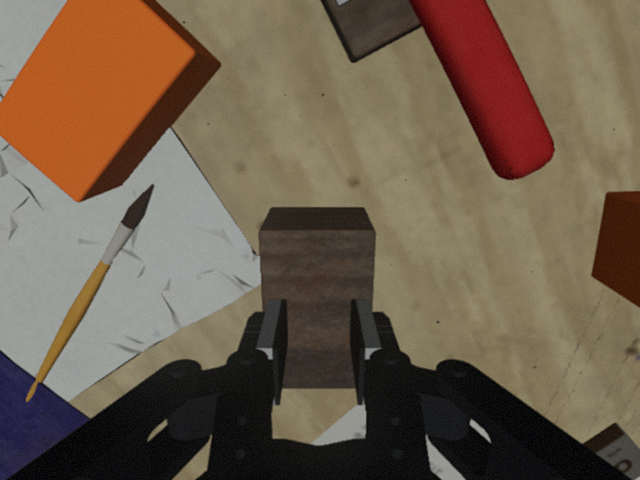

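```bash
python3 -c "
from st import *
z=load('s2')
def cp(x,y):return (220+x/6,260+y/6)
for c in [(230,370),(430,370),(320,370),(345,360),(320,290),(300,375),(380,330)]: print(c,bydepth(z,[cp(*c)]).round(4))
z=load('w2')
for c in [(318,250),(318,370),(270,390),(277,360),(368,390),(360,340),(270,320),(245,345)]: print(c,bydepth(z,[c]).round(4),z['d'][c[1],c[0]])
st()
"
```

```text
(230, 370) [[0.5641 0.2946 0.0398]]
(430, 370) [[0.5204 0.2571 0.0403]]
(320, 370) [[0.5007 0.3093 0.1419]]
(345, 360) [[0.4986 0.3028 0.1404]]
(320, 290) [[0.5131 0.2958 0.1491]]
(300, 375) [[0.504  0.3131 0.1407]]
(380, 330) [[0.4959 0.2927 0.1448]]
(318, 250) [[0.5696 0.2982 0.0404]] 0.15571961
(318, 370) [[0.5434 0.2487 0.0407]] 0.17304349
(270, 390) [[0.5442 0.2809 0.0894]] 0.11783176
(277, 360) [[0.5482 0.2851 0.082 ]] 0.12305683
(368, 390) [[0.5738 0.2784 0.1037]] 0.100546956
(360, 340) [[0.5736 0.277  0.0781]] 0.12524725
(270, 320) [[0.5468 0.2909 0.0649]] 0.13785687
(245, 345) [[0.5386 0.291  0.0749]] 0.12957871
4.42 p [555.5 273.3  15.3] yaw z-ax -27.94 y [-1.1e-03  6.0e-04 -1.0e+00] z [ 0.8834 -0.4686 -0.0013] F [ 0.28 -0.59 -0.75] T [ 0.    0.   -0.03] op 0.3 q [2.660e-01 6.800e-01 1.344e+00 1.000e-03 1.119e+00 7.530e-01]
```

```bash
python3 -c "
from st import *
z=load('w2')
for x in (266,272,276,280,284,354,358,362,366):
  print(x,[(y,*(bydepth(z,[(x,y)])[0]*1000).round(0).astype(int)) for y in range(294,345,8)])
V=z['view'];print(-V[:3,:3].T@V[:3,3],V[:3,:3].round(3))
"
```

```text
266 [(294, np.int64(542), np.int64(291), np.int64(40)), (302, np.int64(540), np.int64(289), np.int64(42)), (310, np.int64(545), np.int64(292), np.int64(58)), (318, np.int64(545), np.int64(291), np.int64(63)), (326, np.int64(547), np.int64(292), np.int64(71)), (334, np.int64(547), np.int64(291), np.int64(74)), (342, np.int64(548), np.int64(291), np.int64(80))]
272 [(294, np.int64(544), np.int64(290), np.int64(41)), (302, np.int64(546), np.int64(291), np.int64(51)), (310, np.int64(547), np.int64(291), np.int64(58)), (318, np.int64(547), np.int64(290), np.int64(63)), (326, np.int64(548), np.int64(290), np.int64(69)), (334, np.int64(548), np.int64(290), np.int64(74)), (342, np.int64(549), np.int64(290), np.int64(79))]
276 [(294, np.int64(546), np.int64(290), np.int64(42)), (302, np.int64(547), np.int64(291), np.int64(51)), (310, np.int64(548), np.int64(290), np.int64(57)), (318, np.int64(549), np.int64(290), np.int64(64)), (326, np.int64(549), np.int64(290), np.int64(70)), (334, np.int64(549), np.int64(289), np.int64(74)), (342, np.int64(550), np.int64(290), np.int64(80))]
280 [(294, np.
[... 1565 characters left out ...]
int64(276), np.int64(58)), (318, np.int64(575), np.int64(276), np.int64(64)), (326, np.int64(575), np.int64(276), np.int64(69)), (334, np.int64(574), np.int64(276), np.int64(73)), (342, np.int64(574), np.int64(276), np.int64(78))]
366 [(294, np.int64(578), np.int64(272), np.int64(41)), (302, np.int64(578), np.int64(275), np.int64(52)), (310, np.int64(577), np.int64(274), np.int64(57)), (318, np.int64(576), np.int64(275), np.int64(63)), (326, np.int64(576), np.int64(276), np.int64(70)), (334, np.int64(575), np.int64(276), np.int64(74)), (342, np.int64(575), np.int64(276), np.int64(79))]
[0.59451275 0.34453109 0.18703432] [[ 0.883 -0.468 -0.001]
 [-0.444 -0.839  0.315]
 [-0.148 -0.277 -0.949]]
```

```bash
python3 -c "
from st import *
z=load('w1')
for x in (180,190,200,445):
  print(x,[(y,*[int(v) for v in (bydepth(z,[(x,y)])[0]*1000)]) for y in range(308,372,6)])
"
```

```text
180 [(308, 375, 237, 8), (314, 371, 231, 8), (320, 519, 303, 249), (326, 519, 301, 251), (332, 520, 301, 255), (338, 522, 300, 259), (344, 523, 300, 263), (350, 524, 299, 266), (356, 523, 298, 267), (362, 521, 296, 266), (368, 521, 294, 268)]
190 [(308, 385, 233, 9), (314, 380, 226, 7), (320, 522, 300, 248), (326, 523, 300, 252), (332, 524, 299, 255), (338, 523, 298, 257), (344, 522, 296, 257), (350, 521, 294, 257), (356, 520, 292, 257), (362, 518, 290, 258), (368, 518, 289, 260)]
200 [(308, 394, 228, 8), (314, 389, 221, 7), (320, 523, 298, 245), (326, 522, 296, 245), (332, 521, 294, 245), (338, 520, 292, 247), (344, 519, 290, 247), (350, 517, 288, 247), (356, 518, 287, 249), (362, 516, 285, 250), (368, 516, 284, 251)]
445 [(308, 617, 104, 0), (314, 614, 99, 1), (320, 601, 258, 247), (326, 600, 259, 251), (332, 599, 259, 254), (338, 598, 256, 254), (344, 597, 255, 255), (350, 596, 253, 255), (356, 595, 251, 255), (362, 594, 250, 257), (368, 593, 249, 258)]
```

Opening 0.30 shows the fingers shut above the block. Wrist depth puts the tips about 32-34 mm short of the reported TCP height in both pictures, so the reported tool z runs past the real tips by that much. I'm opening again and going lower in small, force-checked steps.

>>> jog_arm([
  [0.9,[0,0,0],[0,0,0]],
  [0.9,[0,0,0],[0,0,0]],
  [0.9,[0,0,0],[0,0,0]],
  [0.9,[0,0,0],[0,0,0]],
  [0.9,[0,0,-8],[0,0,0]],
  [0.9,[0,0,-8],[0,0,0]],
  [0.9,[0,0,0],[0,0,0]],
])

```text
time_s: 5.3
eef_pos: [0.5552, 0.2732, -0.0023]
tcp_rot: [0.364, -0.365, 0.606, -0.605]
ft_force: [0.4, 0.7, 0.6]
opening: 0.949
```

```bash
python3 -c "
from st import *
st();snap('wrist','w3');z=load('w3')
for x in (195,200,205,440,445):
  print(x,[(y,*[int(v) for v in (bydepth(z,[(x,y)])[0]*1000)]) for y in range(308,360,6)])
"
```

```text
5.3 p [555.2 273.2  -2.3] yaw z-ax -27.94 y [-2.e-03  4.e-04 -1.e+00] z [ 0.8834 -0.4686 -0.0019] F [0.43 0.73 0.59] T [-0.01  0.01  0.06] op 0.949 q [2.660e-01 7.020e-01 1.359e+00 1.000e-03 1.082e+00 7.530e-01]
195 [(308, 503, 294, 7), (314, 522, 303, 43), (320, 522, 302, 46), (326, 524, 302, 51), (332, 525, 302, 56), (338, 525, 300, 57), (344, 524, 299, 58), (350, 523, 297, 58), (356, 522, 295, 59)]
200 [(308, 504, 293, 6), (314, 523, 302, 43), (320, 524, 302, 47), (326, 525, 301, 51), (332, 524, 299, 51), (338, 523, 297, 52), (344, 522, 296, 53), (350, 521, 294, 53), (356, 521, 293, 55)]
205 [(308, 507, 292, 6), (314, 525, 302, 43), (320, 524, 300, 44), (326, 523, 298, 45), (332, 522, 296, 46), (338, 521, 295, 47), (344, 521, 293, 48), (350, 519, 291, 48), (356, 518, 289, 48)]
440 [(308, 603, 237, 1), (314, 600, 262, 43), (320, 599, 262, 47), (326, 598, 263, 51), (332, 597, 263, 55), (338, 596, 261, 55), (344, 595, 260, 56), (350, 594, 258, 57), (356, 593, 257, 58)]
445 [(308, 605, 236, 0), (314, 601, 261, 43), (320, 600, 262, 48), (326, 599, 262, 51), (332, 598, 263, 55), (338, 597, 263, 58), (344, 596, 262, 61), (350, 595, 261, 61), (356, 595, 259, 62)]
```

View pics/w3.png

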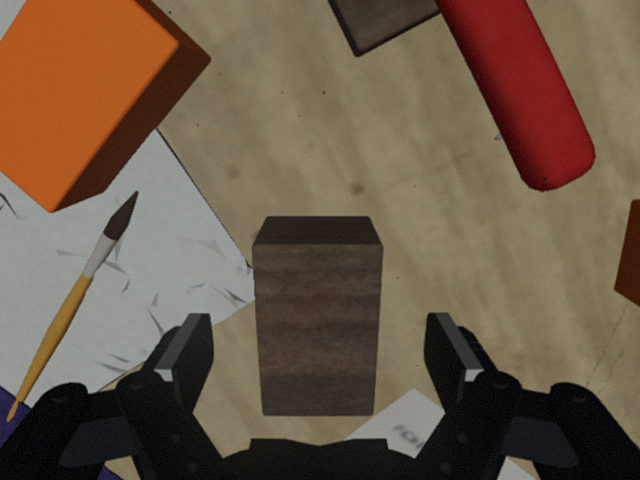

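The tips are at about z=43 mm, with the block centred at (318,320) between the open fingers, so I'm lowering another 16 mm and closing.

>>> jog_arm([
  [0.9,[0,0,-7],[0,0,0]],
  [0.9,[0,0,-6],[0,0,0]],
  [0.9,[0,0,-2],[0,0,0]],
  [-0.4,[0,0,0],[0,0,0]],
  [-0.4,[0,0,0],[0,0,0]],
  [-0.4,[0,0,0],[0,0,0]],
  [-0.4,[0,0,0],[0,0,0]],
  [-0.4,[0,0,0],[0,0,0]],
  [-0.4,[0,0,0],[0,0,0]],
], force=60)

```text
time_s: 6.48
eef_pos: [0.5556, 0.2733, -0.0176]
tcp_rot: [0.364, -0.364, 0.606, -0.606]
ft_force: [0.9, -0.4, -0.1]
opening: 0.529
```

```bash
python3 st.py
```

```text
6.47 p [555.6 273.3 -17.6] yaw z-ax -27.94 y [-6.e-04  9.e-04 -1.e+00] z [ 0.8834 -0.4686 -0.0009] F [ 0.94 -0.39 -0.11] T [-0.02 -0.04 -0.03] op 0.529 q [2.660e-01 7.230e-01 1.370e+00 1.000e-03 1.049e+00 7.530e-01]
```

Gripped at opening 0.529, which is about 45 mm. Now I'll lift and carry it past the jig for a closer look with the wrist camera.

>>> jog_arm([
  [-0.4,[0,0,30],[0,0,0]],
  [-0.4,[0,0,45],[0,0,0]],
  [-0.4,[0,0,50],[0,0,0]],
  [-0.4,[0,0,50],[0,0,0]],
  [-0.4,[5,-35,20],[0,0,6]],
  [-0.4,[5,-45,0],[0,0,7]],
  [-0.4,[5,-45,0],[0,0,7]],
  [-0.4,[5,-45,0],[0,0,7]],
  [-0.4,[5,-45,0],[0,0,7]],
  [-0.4,[5,-45,0],[0,0,7]],
])

```text
time_s: 7.72
eef_pos: [0.5827, 0.008, 0.1826]
tcp_rot: [-0.559, 0.561, -0.432, 0.432]
ft_force: [-0.1, 0.3, -1.5]
opening: 0.527
```

```bash
python3 st.py
```

```text
7.72 p [582.7   8.  182.6] yaw z-ax 14.69 y [-0.0015 -0.0029 -1.    ] z [ 0.9673  0.2536 -0.0022] F [-0.12  0.32 -1.49] T [-0.03 -0.02  0.03] op 0.527 q [-0.188  0.453  1.237 -0.003  1.452 -0.444]
```

>>> jog_arm([
  [-0.4,[6,-45,0],[0,0,6]],
  [-0.4,[6,-45,0],[0,0,6]],
  [-0.4,[6,-45,0],[0,0,5]],
  [-0.4,[6,-45,0],[0,0,0]],
  [-0.4,[6,-30,0],[0,0,0]],
  [-0.4,[3,-15,0],[0,0,0]],
  [-0.4,[0,0,0],[0,0,0]],
  [-0.4,[0,0,0],[0,0,0]],
])

```text
time_s: 8.72
eef_pos: [0.6146, -0.2254, 0.1808]
tcp_rot: [-0.618, 0.62, -0.343, 0.341]
ft_force: [-0.1, 0.3, -1.6]
opening: 0.528
```

```bash
python3 -c "
from st import *
st();snap('wrist','w4');st()"
```

```text
8.72 p [ 614.6 -225.4  180.8] yaw z-ax 32.2 y [-4.1e-03 -8.0e-04 -1.0e+00] z [ 0.8462  0.5328 -0.0039] F [-0.14  0.3  -1.61] T [0.04 0.03 0.  ] op 0.528 q [-0.531  0.585  1.008 -0.003  1.552 -1.093]
8.78 p [ 614.6 -225.3  180.9] yaw z-ax 32.21 y [-4.e-03 -9.e-04 -1.e+00] z [ 0.8461  0.533  -0.0039] F [-0.35  0.76 -0.39] T [ 0.05 -0.01 -0.04] op 0.529 q [-0.531  0.585  1.008 -0.003  1.552 -1.093]
```

View pics/w4.png

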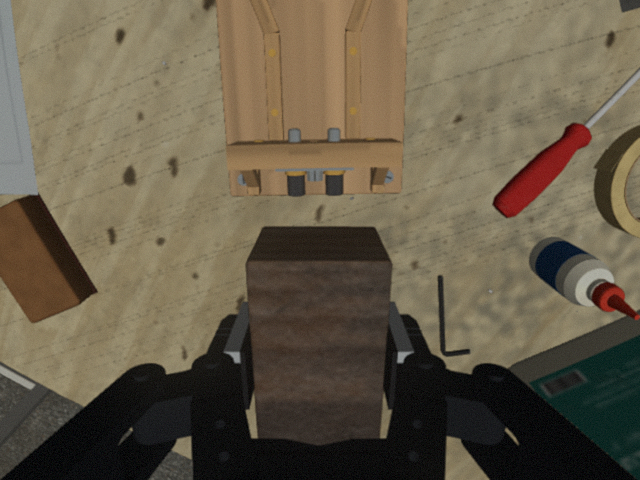

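The wrist view shows the jig: fence at row 155, plunger noses at (294,133) and (334,133), rails at about x=275 and x=352. The block is held at (320,340). I'll measure both from this picture.

```bash
cat > c.py <<'E'
from st import *
z=load('w4'); im=z['im']
ys,xs=np.mgrid[0:480,0:640]
P=bydepth(z,np.c_[xs.ravel(),ys.ravel()]).reshape(480,640,3)
f=(P[...,2]>.051)&(P[...,2]<.062)&(ys<200)&(xs>200)&(xs<430)
f=cv2.morphologyEx(f.astype(np.uint8),cv2.MORPH_OPEN,np.ones((3,3)))
p=onplane(z,np.argwhere(f)[:,::-1],.056)
r=cv2.minAreaRect((p[:,:2]*1000).astype(np.float32));print('fence',r,cv2.boxPoints(r).round(1).tolist())
# plate
m=(P[...,2]>.006)&(P[...,2]<.018)&(ys<200)&(xs>190)&(xs<430); m=cv2.morphologyEx(m.astype(np.uint8),cv2.MORPH_OPEN,np.ones((3,3)))
L=[];Rr=[]
for y in range(5,135,5):
    i=np.nonzero(m[y])[0]
    if len(i): L.append((i[0]-.5,y));Rr.append((i[-1]+.5,y))
for n,e in(('L',L),('R',Rr)):
    w=onplane(z,e,.012)[:,:2]; vx,vy,x0,y0=cv2.fitLine((w*1000).astype(np.float32),cv2.DIST_HUBER,0,.01,.01)[:,0]; print(n,np.degrees(np.arctan2(vy,vx))%180,x0,y0)
b=(P[...,2]>.225)&(P[...,2]<.255)&(ys>200)&(xs>240)&(xs<400)
b=cv2.morphologyEx(b.astype(np.uint8),cv2.MORPH_OPEN,np.ones((5,5)))
q=P[b>0]; print('blocktop z',np.median(q[:,2]),len(q)); 
vs=[(v,np.median(P[v,300:340,2]).round(4)) for v in range(232,430,12)];print(vs)
L=[];Rr=[]
for y in range(265,300,4):
    i=np.nonzero(b[y])[0];L.append((i[0]-.5,y));Rr.append((i[-1]+.5,y))
h=np.median(q[:,2])
for e in(L,Rr):
    w=onplane(z,e,h)[:,:2]; vx,vy,x0,y0=cv2.fitLine((w*1000).astype(np.float32),2,0,.01,.01)[:,0]; print('blk',np.degrees(np.arctan2(vy,vx))%180,x0,y0)
i=[np.nonzero(b[:,x])[0][0] for x in range(270,372,10)];print(i, onplane(z,[(320,np.median(i)-.5)],h))
cv2.imwrite('pics/jig2.png',cv2.resize(im[0:200,210:420],None,fx=3.6,fy=2.9,interpolation=cv2.INTER_CUBIC))
E
python3 c.py
```

```text
fence ((585.9685668945312, -186.13888549804688), (129.9486083984375, 18.640403747558594), 33.277530670166016) [[526.5, -214.0], [536.7999877929688, -229.60000610351562], [645.4000244140625, -158.3000030517578], [635.2000122070312, -142.6999969482422]]
L 123.12599 487.21555 -171.24274
R 123.22909 620.27893 -102.10213
blocktop z 0.23875557808668574 28124
[(232, np.float64(0.2083)), (244, np.float64(0.2224)), (256, np.float64(0.2342)), (268, np.float64(0.2388)), (280, np.float64(0.2388)), (292, np.float64(0.2387)), (304, np.float64(0.2388)), (316, np.float64(0.2388)), (328, np.float64(0.2388)), (340, np.float64(0.2389)), (352, np.float64(0.2389)), (364, np.float64(0.2387)), (376, np.float64(0.2387)), (388, np.float64(0.2389)), (400, np.float64(0.2387)), (412, np.float64(0.2388)), (424, np.float64(0.2389))]
blk 120.95438 580.87964 -212.51828
blk 122.59738 619.44147 -188.12756
[np.int64(247), np.int64(247), np.int64(247), np.int64(247), np.int64(247), np.int64(248), np.int64(247), np.int64(247), np.int64(248), np.int64(248), np.int64(247)] [[ 0.59441073 -0.19033816  0.23875558]]
```

View pics/jig2.png

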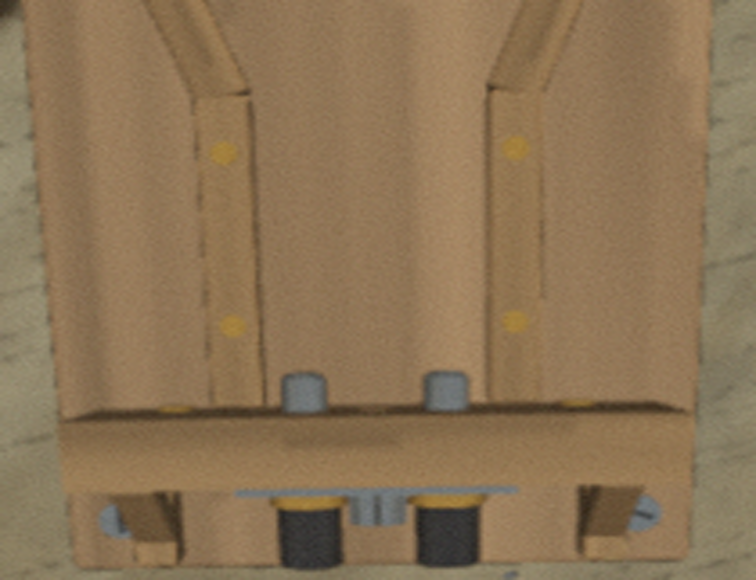

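>>> jog_arm([
  [-0.4,[-25,37,0],[0,0,0.5]],
  [-0.4,[-30,44,0],[0,-0.1,0.4]],
  [-0.4,[-25,37,-20],[0,-0.1,0]],
  [-0.4,[-10,14,-40],[0,0,0]],
  [-0.4,[0,0,-40],[0,0,0]],
  [-0.4,[0,0,-10],[0,0,0]],
  [-0.4,[0,0,0],[0,0,0]],
  [-0.4,[0,0,0],[0,0,0]],
])

```text
time_s: 9.78
eef_pos: [0.5221, -0.0832, 0.0729]
tcp_rot: [0.624, -0.623, 0.331, -0.337]
ft_force: [0.5, -0.4, -0.6]
opening: 0.527
```

```bash
cat > j.py <<'E'
from st import *
o,R=st(); p=o['eef_pos']*1000; u=np.array([.5476,-.8368]);v=np.array([.8368,.5476])
d=p[:2]
print('blk jig x %.1f y %.1f z %.1f'%(d@u-432.9,d@v-387.2,p[2]+37.8),'F u,v',(o['ft_force'][:2]@u).round(2),(o['ft_force'][:2]@v).round(2), 'to home shift',(np.array([561.1,-150.3])-d).round(1))
E
python3 j.py
```

```text
9.78 p [522.1 -83.2  72.9] yaw z-ax 33.62 y [ 0.0081 -0.0033 -1.    ] z [0.8327 0.5537 0.0049] F [ 0.5  -0.37 -0.63] T [-0.    0.03 -0.01] op 0.527 q [-0.382  0.474  1.56  -0.     1.099 -0.969]
blk jig x -77.4 y 4.1 z 110.7 F u,v 0.59 0.22 to home shift [ 39.  -67.1]
```

>>> jog_arm([
  [-0.4,[-4.5,0,-15],[0.2,0.45,-0.4]],
  [-0.4,[0,0,-15],[0,0,0]],
  [-0.4,[0,0,-15],[0,0,0]],
  [-0.4,[0,0,0],[0,0,0]],
  [-0.4,[0,0,0],[0,0,0]],
])

```text
time_s: 10.4
eef_pos: [0.5181, -0.0843, 0.0274]
tcp_rot: [0.622, -0.621, 0.336, -0.338]
ft_force: [0.9, -0.6, -1.2]
opening: 0.53
```

```bash
python3 j.py
```

```text
10.4 p [518.1 -84.3  27.4] yaw z-ax 33.08 y [ 0.0032 -0.001  -1.    ] z [0.8379 0.5458 0.0021] F [ 0.9  -0.63 -1.18] T [-0.04 -0.    0.03] op 0.53 q [-0.387  0.535  1.616  0.     0.987 -0.965]
blk jig x -78.6 y 0.2 z 65.2 F u,v 1.02 0.41 to home shift [ 43. -66.]
```

>>> jog_arm([
  [-0.4,[-1,0,-10],[0.05,0.2,0.1]],
  [-0.4,[0,0,-8],[0,0.05,0]],
  [-0.4,[0,0,-6],[0,0,0]],
  [-0.4,[0,0,0],[0,0,0]],
  [-0.4,[0,0,0],[0,0,0]],
])

```text
time_s: 11.02
eef_pos: [0.5174, -0.0845, 0.0024]
tcp_rot: [-0.622, 0.622, -0.336, 0.336]
ft_force: [0.4, -0.3, -0.7]
opening: 0.53
```

```bash
python3 j.py; python3 -c "
from h import *
snap('scene','s5');z=load('s5');cv2.imwrite('pics/s5c.png',cv2.resize(z['im'][130:270,330:470],None,fx=4,fy=4,interpolation=cv2.INTER_CUBIC))
snap('wrist','w5')"
```

```text
11.03 p [517.4 -84.5   2.4] yaw z-ax 33.18 y [-3.e-04 -6.e-04 -1.e+00] z [ 8.370e-01  5.473e-01 -6.000e-04] F [ 0.4  -0.34 -0.68] T [-0.04  0.02 -0.03] op 0.53 q [-3.880e-01  5.740e-01  1.639e+00 -1.000e-03  9.290e-01 -9.660e-01]
blk jig x -78.9 y -0.5 z 40.2 F u,v 0.5 0.14 to home shift [ 43.7 -65.8]
```

View pics/s5.png

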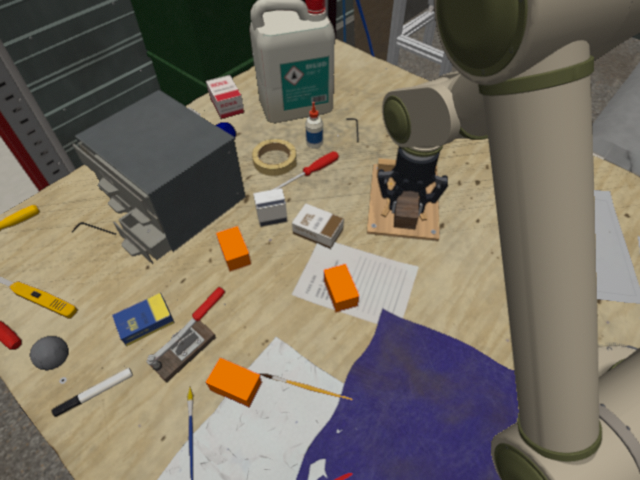

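View pics/w5.png

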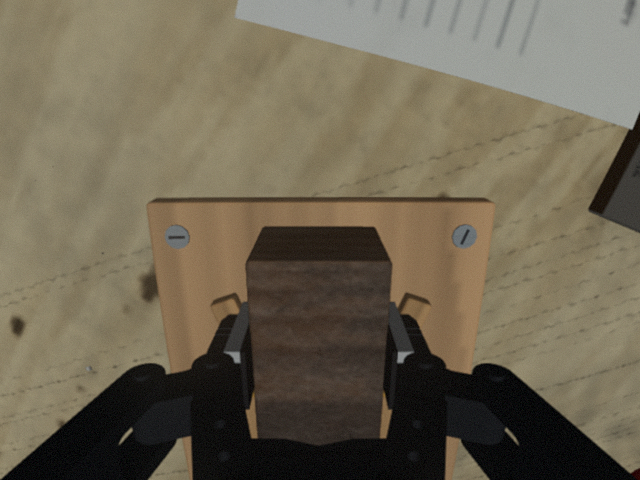

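The wrist view shows the block central over the mouth: rail ends at (226,303) and (415,303), block centred at x≈320. I'm lowering it to the base.

>>> jog_arm([
  [-0.4,[0.5,0.3,-5],[0,0,0]],
  [-0.4,[0,0,-2],[0,0,0]],
  [-0.4,[0,0,0],[0,0,0]],
  [-0.4,[0,0,0],[0,0,0]],
])

```text
time_s: 11.62
eef_pos: [0.5181, -0.0843, -0.0047]
tcp_rot: [-0.622, 0.622, -0.336, 0.337]
ft_force: [0.1, 1.4, -0.6]
opening: 0.527
```

```bash
python3 j.py
```

```text
11.62 p [518.1 -84.3  -4.7] yaw z-ax 33.18 y [ 4.e-04 -9.e-04 -1.e+00] z [ 8.369e-01  5.473e-01 -2.000e-04] F [ 0.08  1.4  -0.63] T [-0.01  0.03  0.  ] op 0.527 q [-3.870e-01  5.860e-01  1.643e+00 -1.000e-03  9.120e-01 -9.650e-01]
blk jig x -78.7 y 0.2 z 33.1 F u,v -1.13 0.83 to home shift [ 43. -66.]
```

>>> jog_arm([
  [-0.4,[5.5,-8.4,0],[0,0,0]],
  [-0.4,[5.5,-8.4,0],[0,0,0]],
  [-0.4,[5.5,-8.4,0],[0,0,0]],
  [-0.4,[4.4,-6.7,0],[0,0,0]],
  [-0.4,[2.2,-3.3,0],[0,0,0]],
  [-0.4,[0,0,0],[0,0,0]],
  [-0.4,[0,0,0],[0,0,0]],
])

```text
time_s: 12.5
eef_pos: [0.5431, -0.1226, -0.0047]
tcp_rot: [-0.622, 0.622, -0.336, 0.337]
ft_force: [-0.3, 0.3, -1.3]
opening: 0.526
```

```bash
python3 j.py
```

```text
12.5 p [ 543.1 -122.6   -4.7] yaw z-ax 33.15 y [ 9.0e-04 -1.1e-03 -1.0e+00] z [8.373e-01 5.468e-01 1.000e-04] F [-0.34  0.32 -1.34] T [-0.01 -0.03 -0.  ] op 0.526 q [-4.340e-01  6.240e-01  1.551e+00 -1.000e-03  9.640e-01 -1.012e+00]
blk jig x -32.9 y 0.1 z 33.1 F u,v -0.45 -0.11 to home shift [ 18.  -27.7]
```

>>> jog_arm([
  [-0.4,[4.4,-6.7,-0.5],[0,0,0]],
  [-0.4,[3.3,-5,-0.5],[0,0,0]],
  [-0.4,[0,0,0],[0,0,0]],
  [-0.4,[0,0,0],[0,0,0]],
])

```text
time_s: 13.0
eef_pos: [0.5514, -0.1349, -0.0055]
tcp_rot: [-0.622, 0.622, -0.336, 0.337]
ft_force: [0.7, 0.1, -0.3]
opening: 0.527
```

```bash
python3 j.py
```

```text
13.0 p [ 551.4 -134.9   -5.5] yaw z-ax 33.17 y [ 0.0012 -0.0013 -1.    ] z [8.371e-01 5.471e-01 3.000e-04] F [ 0.69  0.11 -0.25] T [ 0.08  0.02 -0.01] op 0.527 q [-4.480e-01  6.390e-01  1.520e+00 -1.000e-03  9.810e-01 -1.027e+00]
blk jig x -18.0 y 0.3 z 32.3 F u,v 0.28 0.64 to home shift [  9.7 -15.4]
```

>>> jog_arm([
  [-0.4,[3.3,-5,-0.3],[0,0,0]],
  [-0.4,[2.2,-3.3,0],[0,0,0]],
  [-0.4,[1.1,-1.7,0],[0,0,0]],
  [-0.4,[0,0,0],[0,0,0]],
  [-0.4,[0,0,0],[0,0,0]],
])

```text
time_s: 13.62
eef_pos: [0.5566, -0.1429, -0.0055]
tcp_rot: [0.623, -0.622, 0.338, -0.335]
ft_force: [-0.9, 2.8, 2.9]
opening: 0.526
```

```bash
python3 j.py
```

```text
13.62 p [ 556.6 -142.9   -5.5] yaw z-ax 33.21 y [-0.0033  0.0033 -1.    ] z [ 0.8367  0.5477 -0.0009] F [-0.93  2.81  2.86] T [0.28 0.22 0.  ] op 0.526 q [-0.458  0.65   1.495  0.002  1.001 -1.039]
blk jig x -8.6 y 0.3 z 32.3 F u,v -2.86 0.76 to home shift [ 4.5 -7.4]
```

The plungers are touched, at -2.9 N along the push. I'm continuing gently, easing a little upward.

>>> jog_arm([
  [-0.4,[1.6,-2.5,0.3],[0,0,0]],
  [-0.4,[1.6,-2.5,0],[0,0,0]],
  [-0.4,[0,0,0],[0,0,0]],
])

```text
time_s: 14.0
eef_pos: [0.5585, -0.1459, -0.0053]
tcp_rot: [0.623, -0.621, 0.339, -0.333]
ft_force: [-2.2, 4.6, 3.2]
opening: 0.527
```

```bash
python3 j.py
```

```text
14.0 p [ 558.5 -145.9   -5.3] yaw z-ax 33.24 y [-0.0068  0.0071 -1.    ] z [ 0.8364  0.5481 -0.0017] F [-2.21  4.6   3.21] T [0.44 0.18 0.02] op 0.527 q [-0.462  0.655  1.483  0.004  1.013 -1.044]
blk jig x -4.9 y 0.3 z 32.5 F u,v -5.06 0.67 to home shift [ 2.6 -4.4]
```

>>> jog_arm([
  [-0.4,[1.6,-2.5,0.2],[-0.4,-0.4,0]],
  [-0.4,[1.6,-2.5,0],[-0.1,-0.1,0]],
  [-0.4,[0,0,0],[0,0,0]],
])

```text
time_s: 14.38
eef_pos: [0.5584, -0.1457, -0.0053]
tcp_rot: [0.624, -0.621, 0.339, -0.333]
ft_force: [-2.9, 2.1, 4.1]
opening: 0.528
```

```bash
python3 j.py
```

```text
14.38 p [ 558.4 -145.7   -5.3] yaw z-ax 33.32 y [-0.0061  0.0072 -1.    ] z [ 0.8356  0.5493 -0.0011] F [-2.86  2.1   4.13] T [ 0.27  0.33 -0.04] op 0.528 q [-0.462  0.654  1.484  0.004  1.012 -1.046]
blk jig x -5.2 y 0.3 z 32.5 F u,v -3.32 -1.24 to home shift [ 2.7 -4.6]
```

>>> jog_arm([
  [-0.4,[2.2,-3.3,0.4],[-0.3,-0.2,0]],
  [-0.4,[2.2,-3.3,0.2],[-0.3,-0.2,0]],
  [-0.4,[2.2,-3.3,0],[-0.3,-0.2,0]],
])

```text
time_s: 14.75
eef_pos: [0.5585, -0.1462, -0.0054]
tcp_rot: [0.623, -0.622, 0.34, -0.33]
ft_force: [-12.3, 17.3, 15.0]
opening: 0.533
```

```bash
python3 j.py
```

```text
14.75 p [ 558.5 -146.2   -5.4] yaw z-ax 33.37 y [-0.0114  0.0083 -0.9999] z [ 0.8352  0.55   -0.005 ] F [-12.3   17.31  15.01] T [ 2.58  1.14 -0.06] op 0.533 q [-0.462  0.656  1.479  0.003  1.02  -1.046]
blk jig x -4.8 y 0.1 z 32.4 F u,v -21.22 -0.81 to home shift [ 2.6 -4.1]
```

Force rose to 21 N at an estimated x of -4.8 mm with no motion. Either it is on the fence with my origin off by a few mm, or something is catching. I'll relax and look.

>>> jog_arm([
  [-0.4,[0,0,0.3],[-0.3,-0.4,0]],
])

```text
time_s: 14.88
eef_pos: [0.5579, -0.1452, -0.0053]
tcp_rot: [0.623, -0.622, 0.338, -0.333]
ft_force: [-1.6, 4.8, -1.7]
opening: 0.527
```

```bash
python3 j.py; python3 -c "
from h import *
snap('wrist','w6');snap('scene','s6');snap('top','t6');z=load('s6');a=cv2.resize(z['im'][140:245,360:450],None,fx=5,fy=5,interpolation=cv2.INTER_CUBIC);cv2.imwrite('pics/s6c.png',a)
z=load('t6');cv2.imwrite('pics/t6c.png',cv2.resize(z['im'][180:315,345:490],None,fx=4,fy=4,interpolation=cv2.INTER_CUBIC))"
```

```text
14.88 p [ 557.9 -145.2   -5.3] yaw z-ax 33.39 y [-0.0057  0.0044 -1.    ] z [ 0.835   0.5503 -0.0023] F [-1.57  4.75 -1.74] T [0.77 0.13 0.05] op 0.527 q [-0.461  0.653  1.487  0.002  1.009 -1.044]
blk jig x -5.9 y 0.1 z 32.5 F u,v -4.84 1.29 to home shift [ 3.2 -5.1]
```

View pics/w6.png

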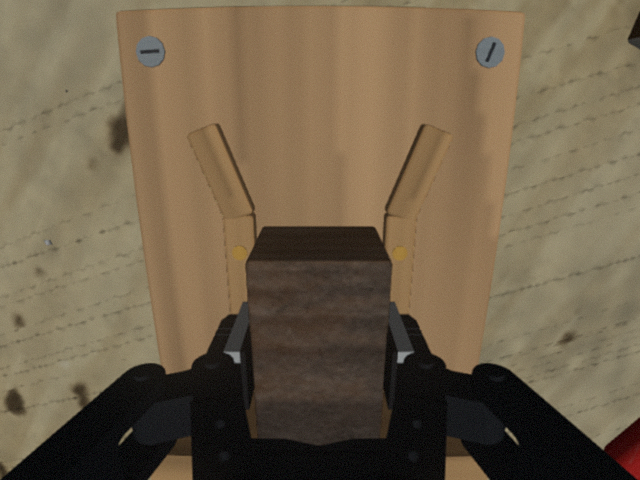

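View pics/s6c.png

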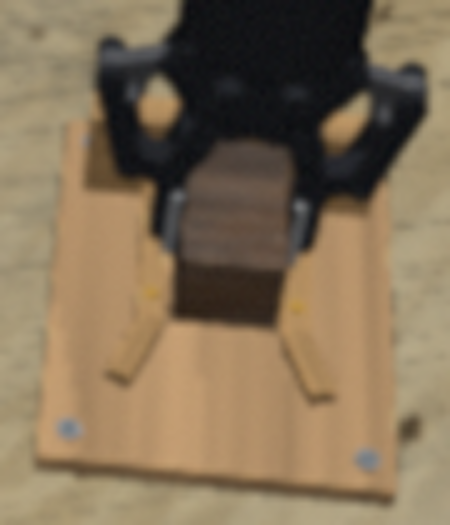

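View pics/t6c.png

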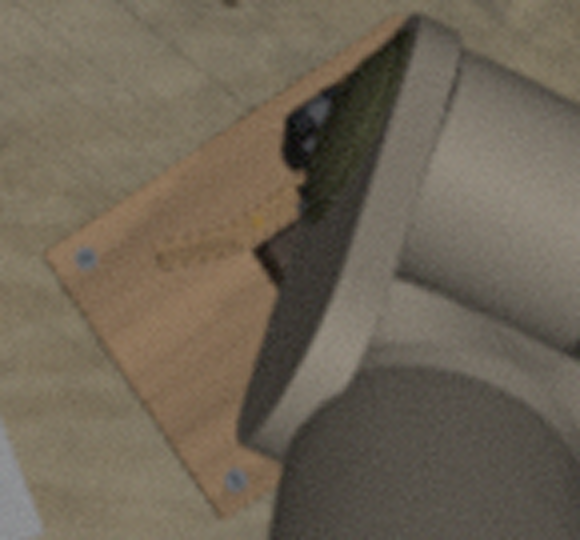

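```bash
python3 -c "
from st import *
z=load('w6');u=np.array([.5476,-.8368]);v=np.array([.8368,.5476])
g=lambda px,h:(lambda w:((w[:,:2]@u*1000).round(1),(w[:,:2]@v*1000).round(1)))(onplane(z,px,h))
print('near edge',g([(140,10.5),(320,7),(500,12)],.012))
print('blk rear bottom',g([(275,228),(320,228),(370,228)],.012))
print('blk rear top',g([(250,262),(320,262),(388,262)],.052))
print('rail kinks inner',g([(254,211),(386,211)],.020))
P=bydepth(z,[(320,y) for y in range(222,270,4)]);print((P[:,:2]@u*1000).round(1),(P[:,2]*1000).round(1))
im=z['im'];cv2.imwrite('pics/w6c.png',cv2.resize(im[190:300,220:420],None,fx=3.8,fy=3.8,interpolation=cv2.INTER_CUBIC))
"
```

```text
near edge (array([311.3, 311.4, 311.4]), array([323.5, 388.4, 453.3]))
blk rear bottom (array([392.9, 392.8, 392.7]), array([370.4, 388.8, 409.1]))
blk rear top (array([392.3, 392.2, 392.2]), array([366.9, 388.7, 409.8]))
rail kinks inner (array([383.9, 383.7]), array([363.5, 413.9]))
[390.4 391.9 391.4 391.5 391.4 391.6 391.7 391.4 391.4 391.3 392.1 393. ] [11.8 12.2 19.7 24.8 29.9 33.9 38.2 43.2 47.1 50.9 52.3 53.3]
```

View pics/w6c.png

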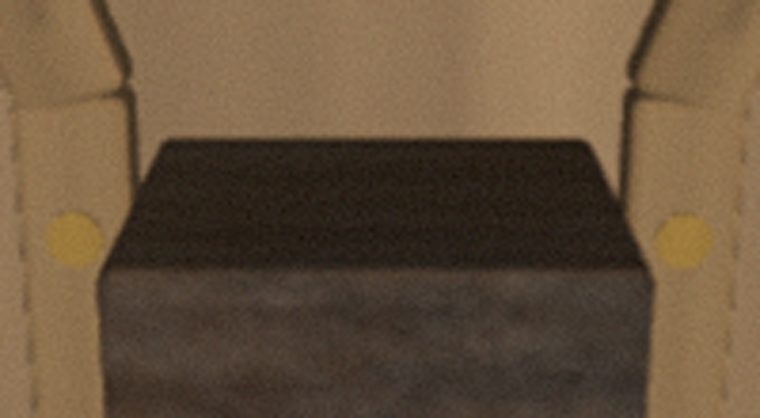

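The end of the block is at or within 2 mm of the fence: its rear is 80.6 mm from the base edge and 8.2 mm past the rail kinks, which gives x between about -1.9 and +0.7. So 21 N was fence contact, and my origin along x was 3-4 mm off. Now I'll set the steady push with little downward load, watching how it holds.

>>> jog_arm([
  [-0.4,[1.1,-1.7,0.3],[0,0,0]],
  [-0.4,[1.1,-1.7,0.3],[0,0,0]],
])

```text
time_s: 15.28
eef_pos: [0.5584, -0.1461, -0.0052]
tcp_rot: [0.624, -0.621, 0.34, -0.33]
ft_force: [-6.4, 11.0, 6.0]
opening: 0.526
```

```bash
cat > hold.py <<'E'
from st import *
import sys
u=np.array([.5476,-.8368])
for i in range(int(sys.argv[1])):
    o=arm.get_obs();f=o['ft_force'];p=o['eef_pos']*1000;print(round(o['time_s'],2),'Fu %.1f Fz %.1f'%(f[:2]@u,f[2]),'x %.2f z %.2f'%(p[:2]@u-432.9,p[2]+37.8)); viewer.get_image('top')
E
python3 hold.py 6; python3 j.py
```

```text
15.28 Fu -12.7 Fz 6.0 x -4.87 z 32.58
15.32 Fu -9.4 Fz 5.0 x -4.87 z 32.61
15.38 Fu -10.9 Fz 4.3 x -4.88 z 32.58
15.43 Fu -10.5 Fz 5.0 x -4.86 z 32.60
15.47 Fu -9.8 Fz 5.4 x -4.85 z 32.61
15.53 Fu -9.1 Fz 4.8 x -4.86 z 32.59
15.57 p [ 558.4 -146.1   -5.2] yaw z-ax 33.42 y [-0.01    0.0091 -0.9999] z [ 0.8347  0.5507 -0.0034] F [-4.42  8.02  4.33] T [ 1.23  0.58 -0.05] op 0.526 q [-0.463  0.656  1.48   0.004  1.019 -1.048]
blk jig x -4.9 y 0.1 z 32.6 F u,v -9.13 0.7 to home shift [ 2.7 -4.2]
```

The hold is steady, at about 5 N per mm. I'll push with 3.6 mm for about 18 N, less roughly 2 N of base friction.

>>> jog_arm([
  [-0.4,[1.7,-2.5,0.5],[0,0,0]],
  [-0.4,[2.0,-3.0,0.8],[0,0,0]],
])

```text
time_s: 15.82
eef_pos: [0.5579, -0.1456, -0.0048]
tcp_rot: [0.625, -0.62, 0.345, -0.325]
ft_force: [-9.1, 19.1, 7.8]
opening: 0.526
```

```bash
python3 hold.py 8; python3 j.py
```

```text
15.82 Fu -21.0 Fz 7.8 x -5.54 z 32.99
15.88 Fu -19.4 Fz 8.1 x -5.58 z 33.01
15.93 Fu -19.4 Fz 8.0 x -5.57 z 33.00
15.97 Fu -19.8 Fz 7.4 x -5.55 z 33.00
16.02 Fu -19.5 Fz 7.2 x -5.56 z 32.99
16.07 Fu -18.6 Fz 7.5 x -5.57 z 32.97
16.12 Fu -19.5 Fz 7.3 x -5.53 z 33.00
16.18 Fu -19.1 Fz 7.6 x -5.54 z 32.99
16.23 p [ 557.9 -145.6   -4.8] yaw z-ax 33.44 y [-0.0202  0.0198 -0.9996] z [ 0.8344  0.5511 -0.006 ] F [-9.43 16.82  6.84] T [ 2.3   1.08 -0.11] op 0.529 q [-0.465  0.659  1.471  0.01   1.039 -1.054]
blk jig x -5.6 y -0.1 z 33.0 F u,v -19.24 1.32 to home shift [ 3.2 -4.7]
```

It holds steady at about 19 N, but the tool has pitched 1.6°. I'll ease off, square the tool, then push again with a counter-turn.

>>> jog_arm([
  [-0.4,[0,0,0],[-1.1,-1.1,-0.2]],
  [-0.4,[0,0,0],[-0.5,-0.5,0]],
])

```text
time_s: 16.48
eef_pos: [0.5571, -0.1441, -0.0055]
tcp_rot: [-0.621, 0.623, -0.333, 0.339]
ft_force: [-2.0, 2.3, 5.8]
opening: 0.526
```

```bash
python3 hold.py 2; python3 j.py
```

```text
16.48 Fu -3.0 Fz 5.8 x -7.28 z 32.29
16.52 Fu -4.7 Fz 1.1 x -7.29 z 32.41
16.57 p [ 557.  -144.1   -5.4] yaw z-ax 33.26 y [ 0.0057 -0.0058 -1.    ] z [0.8362 0.5484 0.0016] F [-1.88  5.68  3.07] T [0.99 0.53 0.04] op 0.526 q [-0.457  0.647  1.502 -0.003  0.985 -1.036]
blk jig x -7.3 y 0.0 z 32.4 F u,v -5.78 1.53 to home shift [ 4.1 -6.2]
```

>>> jog_arm([
  [-0.4,[1.7,-2.5,0.3],[0,0,0]],
  [-0.4,[1.7,-2.5,0.3],[-0.2,-0.2,0]],
  [-0.4,[1.8,-2.7,0.6],[-0.4,-0.4,0]],
])

```text
time_s: 16.95
eef_pos: [0.5589, -0.147, -0.0054]
tcp_rot: [-0.621, 0.623, -0.333, 0.339]
ft_force: [-6.0, 17.0, 6.0]
opening: 0.529
```

```bash
python3 hold.py 4; python3 j.py
```

```text
16.95 Fu -17.5 Fz 6.0 x -3.79 z 32.36
17.0 Fu -15.2 Fz 5.2 x -3.80 z 32.35
17.05 Fu -15.0 Fz 5.1 x -3.82 z 32.36
17.1 Fu -15.2 Fz 5.4 x -3.82 z 32.35
17.15 p [ 558.9 -147.    -5.4] yaw z-ax 33.26 y [ 0.0067 -0.0059 -1.    ] z [0.8362 0.5485 0.0023] F [-5.51 14.54  4.06] T [2.48 1.06 0.1 ] op 0.524 q [-0.461  0.65   1.495 -0.003  0.988 -1.04 ]
blk jig x -3.8 y -0.0 z 32.4 F u,v -15.18 3.35 to home shift [ 2.2 -3.3]
```

>>> jog_arm([
  [-0.4,[2.0,-3.5,0.8],[-0.4,-0.4,0]],
])

```text
time_s: 17.27
eef_pos: [0.5589, -0.1471, -0.0054]
tcp_rot: [-0.622, 0.623, -0.332, 0.34]
ft_force: [-5.1, 19.7, 4.8]
opening: 0.526
```

```bash
python3 hold.py 10; python3 j.py; python3 -c "
from st import *
snap('wrist','w7');snap('scene','s7');z=load('w7')
u=np.array([.5476,-.8368]);v=np.array([.8368,.5476])
P=bydepth(z,[(320,y) for y in range(262,430,14)]);print('top z',(P[:,2]*1000).round(1))
P=bydepth(z,[(320,y) for y in range(226,262,3)]);print('rear u',(P[:,:2]@u*1000).round(1),(P[:,2]*1000).round(1))
im=z['im'];cv2.imwrite('pics/w7c.png',cv2.resize(im[190:450,220:420],None,fx=2.2,fy=2.2,interpolation=cv2.INTER_CUBIC))
"
```

```text
17.27 Fu -19.3 Fz 4.8 x -3.74 z 32.36
17.32 Fu -17.1 Fz 4.9 x -3.74 z 32.34
17.38 Fu -17.3 Fz 5.0 x -3.70 z 32.37
17.43 Fu -17.8 Fz 5.3 x -3.74 z 32.36
17.48 Fu -17.8 Fz 5.1 x -3.75 z 32.35
17.52 Fu -17.2 Fz 5.3 x -3.74 z 32.36
17.57 Fu -17.8 Fz 5.7 x -3.73 z 32.36
17.62 Fu -16.9 Fz 6.2 x -3.76 z 32.36
17.68 Fu -17.3 Fz 5.2 x -3.74 z 32.36
17.73 Fu -17.5 Fz 5.0 x -3.76 z 32.37
17.77 p [ 559.  -147.1   -5.4] yaw z-ax 33.27 y [ 0.0083 -0.0065 -0.9999] z [0.8361 0.5486 0.0034] F [-4.49 17.99  4.51] T [3.13 1.08 0.14] op 0.526 q [-0.461  0.649  1.496 -0.003  0.986 -1.04 ]
blk jig x -3.7 y -0.0 z 32.4 F u,v -17.52 6.09 to home shift [ 2.1 -3.2]
top z [52.1 52.6 53.1 51.9 52.5 52.9 52.5 52.6 52.4 52.7 52.8 52.7]
rear u [392.9 393.  393.1 392.6 393.2 392.6 392.6 393.2 393.1 392.4 393.  392.7] [14.6 18.4 21.7 26.9 28.8 33.8 36.9 38.3 41.5 46.2 47.2 50.7]
```

View pics/w7.png

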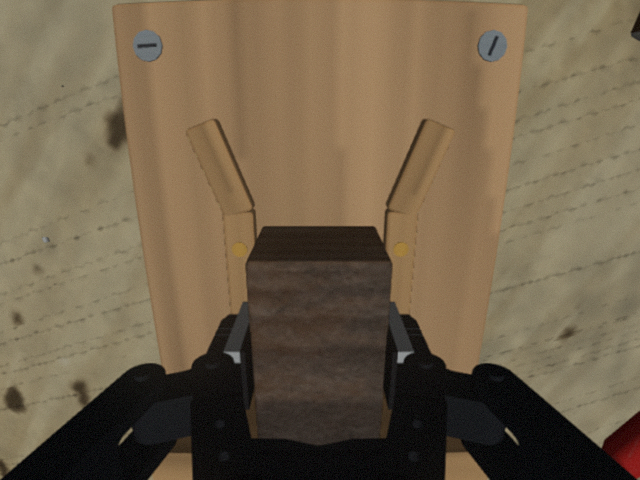

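View pics/s7.png

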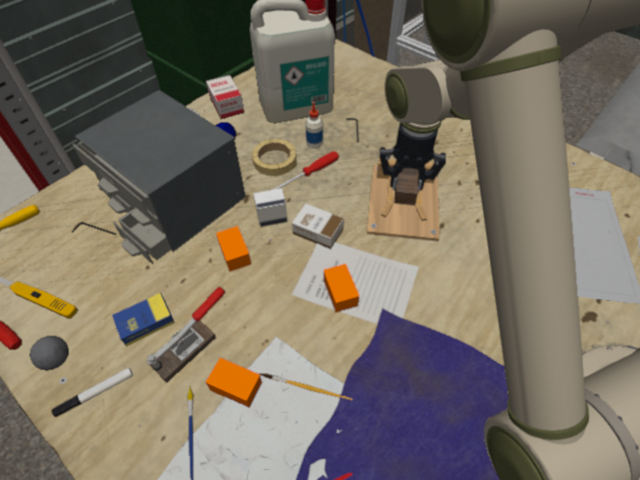

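The block's rear face is at u=392.9 mm and the fence face was measured at 467.4. That spans 74.5 mm, the block's length, so its end is on the fence. It is flat too, with its top level at about 52.5 mm. I'll trim the small sideways load once.

>>> jog_arm([
  [-0.4,[2.7,-3.0,0.8],[-0.4,-0.4,0]],
])

```text
time_s: 18.0
eef_pos: [0.559, -0.1471, -0.0055]
tcp_rot: [-0.621, 0.623, -0.332, 0.34]
ft_force: [-10.6, 13.4, 7.8]
opening: 0.526
```

```bash
python3 hold.py 16; python3 j.py
```

```text
18.0 Fu -17.0 Fz 7.8 x -3.72 z 32.33
18.05 Fu -17.1 Fz 7.2 x -3.70 z 32.35
18.1 Fu -16.5 Fz 6.8 x -3.73 z 32.34
18.15 Fu -16.5 Fz 7.1 x -3.74 z 32.31
18.2 Fu -17.4 Fz 6.7 x -3.71 z 32.33
18.25 Fu -17.5 Fz 7.0 x -3.72 z 32.35
18.3 Fu -17.2 Fz 7.1 x -3.72 z 32.33
18.35 Fu -17.0 Fz 7.0 x -3.70 z 32.36
18.4 Fu -16.9 Fz 6.0 x -3.73 z 32.35
18.45 Fu -16.1 Fz 6.7 x -3.70 z 32.36
18.5 Fu -16.2 Fz 7.4 x -3.74 z 32.35
18.55 Fu -16.6 Fz 7.2 x -3.72 z 32.33
18.6 Fu -16.7 Fz 6.5 x -3.74 z 32.32
18.65 Fu -16.9 Fz 7.0 x -3.73 z 32.34
18.7 Fu -17.6 Fz 6.2 x -3.72 z 32.33
18.75 Fu -16.3 Fz 7.4 x -3.74 z 32.35
18.8 p [ 559.  -147.1   -5.5] yaw z-ax 33.28 y [ 0.0082 -0.0073 -0.9999] z [0.836  0.5488 0.0029] F [-7.72 14.25  7.22] T [2.69 1.66 0.02] op 0.531 q [-0.461  0.649  1.497 -0.003  0.985 -1.04 ]
blk jig x -3.7 y -0.0 z 32.3 F u,v -16.15 1.34 to home shift [ 2.1 -3.2]
```

>>> jog_arm([
  [-0.4,[2.9,-3.6,1.4],[-0.4,-0.4,0]],
])

```text
time_s: 18.92
eef_pos: [0.5589, -0.1471, -0.0054]
tcp_rot: [-0.621, 0.623, -0.332, 0.339]
ft_force: [-7.6, 17.7, -0.2]
opening: 0.53
```

```bash
python3 hold.py 12; python3 j.py
```

```text
18.93 Fu -19.0 Fz -0.2 x -3.71 z 32.37
18.98 Fu -19.2 Fz 3.2 x -3.73 z 32.36
19.02 Fu -18.5 Fz 3.0 x -3.73 z 32.36
19.07 Fu -18.2 Fz 3.7 x -3.74 z 32.37
19.12 Fu -18.2 Fz 2.4 x -3.76 z 32.36
19.18 Fu -18.9 Fz 3.5 x -3.75 z 32.37
19.23 Fu -19.0 Fz 2.6 x -3.74 z 32.36
19.27 Fu -18.3 Fz 3.2 x -3.73 z 32.34
19.32 Fu -18.5 Fz 2.1 x -3.74 z 32.37
19.38 Fu -17.7 Fz 2.4 x -3.74 z 32.36
19.43 Fu -17.7 Fz 3.3 x -3.74 z 32.34
19.48 Fu -18.3 Fz 1.7 x -3.73 z 32.35
19.52 p [ 558.9 -147.1   -5.4] yaw z-ax 33.3 y [ 0.0074 -0.0071 -0.9999] z [0.8358 0.549  0.0023] F [-7.71 16.17  3.02] T [3.07 1.4  0.1 ] op 0.529 q [-0.461  0.649  1.496 -0.004  0.986 -1.04 ]
blk jig x -3.8 y -0.1 z 32.4 F u,v -17.75 2.4 to home shift [ 2.2 -3.2]
```

The push is steady at about 18.3 N with only about 3 N of down load, so roughly 17 N reaches the fence and plungers. I'm handing in.

```bash
python3 -c "
from bench import order
print(order.finish_job())"
```

```text
the job is handed in; nothing more can be done
None
```

The block is in the jig with its end on the fence, and I handed the job in with the arm still gripping and pushing it. There is no verdict from the system, so what follows rests on my own checks.

**What I did:** I gripped the dark hardwood block across its width, lowered it at the channel mouth and slid it up to the fence. The job took about 20 of the 51 s.

**Last checks:**
- **Push:** 17.7–19.2 N along the channel, steady over the last 0.6 s, with about 3 N pressing down. That leaves roughly 17 N on the fence and plungers together. This is worked out from the wrist force; I could not read the fence force directly.
- **Block against the fence:** the rear face was 74.5 mm from the measured fence face, against the block's 75 mm length. I took this picture before two final small adjustments of the push, and the tool barely moved in them.
- **Square and flat:** the block was centred to about 0.5 mm and its top level at about 52.5 mm. The tool's yaw was within about 0.1° and its tilt about 0.6°.
- **Bystanders:** nothing in the last scene picture looked moved.

**What went wrong or disagreed:**
- **First grasp missed:** the fingers closed above the block, because the real fingertips sit about 32–34 mm short of the reported tool point. I found this from the wrist camera's depth and corrected for it.
- **Position along the channel:** the tool reading puts the block about 3.7 mm short of home, while the camera puts its end on the fence. I take this to be the block having shifted in the grip. Checks against the base edge and rail kinks gave -1.0 and +1.6 mm.
- **Plungers:** I could not see them during the hold, so I inferred that they are pressed back from the block's position and the force.

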